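Clamp the open pump lane through the roller guard and start the pump

ROBOT

A 6-joint arm with a two-finger parallel gripper is mounted at the origin on the work surface. World frame = base frame: x ahead of the robot, y to its left, z up, the work surface at z = 0. Lengths are in mm, angles in rad, forces in N, time in s.
With the tool pointing down it reaches from about 425 to 1125 mm from the base axis. Payload 14.9 kg.
Tool frame: the origin (TCP) lies on the centre line of the jaws, within the pads' length; the fingertips stand 19 mm ahead of it and the grasp point (between the pads) is the TCP; z points along the fingers, y is the line along which they close (so a half turn about z gives the same grasp; the last joint's range is limited). The gripper opens to 91 mm and grips with 3 to 60 N. Pads are 32 mm wide; open, the fingers measure 118 mm over their backs; the gripper's body (76 mm by 178 mm) begins 60 mm behind the grasp point.
Start: joints at [-1.346, 0.379, 1.734, -0, 1.028, -0.033], TCP at [178.463, -676.882, 232.932] pointing down, gripper open.
Joint ranges: [-2.77, 2.77], [-0.74, 2.19], [0, 2.66], [-1.06, 4.2], [0.31, 2.87], [-3.08, 3.08]. Speed limits (rad/s): [1.89, 1.89, 2.39, 3.14, 3.14, 3.14].

INTERFACE

Orientations are given as a unit quaternion [w, x, y, z].
In Python, from workcell import read_state, camera, calibration, finish_job gives the robot as it stands.
- The arm moves only by the shell command python3 -m handwheel 'ROWS'. ROWS is JSON, a list of rows, each an object of numbers: "x", "y", "z": the shift along the tool's x, y, z in mm; "rx", "ry", "rz": the turn, a rotation vector about the tool's x, y, z in degrees; "hand": the opening, from -1 (shut) to 1 (fully open). A call has 1 to 10 rows; each row shifts and turns the commanded pose from where the row before left it, along the tool's axes as they then stand; what a row does not reach is not made up. A row lasts 1/12 s, in which the tool goes at most 41.7 mm and 7.16 degrees, less where a joint would pass 70% of its speed; a pose out of reach is approached as far as the arm can. A call with a gripper value outside its range is refused whole. The fingers move at their own pace and stop on an object; the grip force is fixed at half the most. Time passes only in rows, so rows that do not move let the fingers close. It gives the time, the measured TCP pose, the force, the opening and the grip force at its end, in the units of the state.
- read_state(): the state, without advancing time (a new reading comes with each control period).
- camera(name): name is "scene" or "top" or "wrist"; returns the picture (420x560x3 uint8, red, green, blue); there is no depth.
- calibration(name): a dict with "fx", "fy", "cx", "cy" (pixels), "rvec" (rotation vector, rad) and "tvec" (3), from world to camera coordinates, as OpenCV has them. Camera axes: x right, y down, z forward; pixel columns grow to the right and rows downward; lengths in mm; the calibration is good to about 2 mm. The wrist camera is an equidistant fisheye: a pixel r from the principal point sees the ray r / f radians off the axis. A picture is of the moment at which its call begins: read the wrist's pose just before it. calibration takes no time and is no camera call; for the wrist camera it gives the pose at the moment of the call.
- finish_job(): hands the job in; it is judged then, once.
The state is a dict: "time": time; "joint_pos": joint angles; "qd": joint speeds; "tau": joint torques, N m; "position": TCP position; "tool_rot": TCP orientation; "force": force on the tool from outside, world axes, zero at the start; "moment": the same for the moment, N m; "grip_width": opening from 0.0 (shut) to 1.0 (fully open); "grasp_force": force on a finger pad.
Only numpy, scipy, OpenCV 4.12 (cv2) and the standard library are available. Lean on these libraries where they do the work, as an engineer would, in place of code of your own. Each camera call takes 0.05 s, during which the arm holds its last target. There are 200 camera calls.

TASK

One lane of the peristaltic pump on the bench has been left unclamped: its lever stands raised under the roller guard. Reach down through that lane's window in the guard and press the lever down fully home with a fingertip, without touching the guard, then press the round start key on top of the drive housing all the way in and let it go. Nothing is to be picked up or shifted, and the other two lanes stay clamped.

Things in the scene. Friction and masses are not known exactly. Their poses are not given: they have to be found in the camera images.
- pump: peristaltic analyser pump, fixed, 180 mm deep (its x), 330 wide (its y). Origin on the bench under its centre; front is -x, towards the robot at yaw 0. Right part (y -164 to -56 mm): blue drive housing, top 142 mm above the bench, with display and start key. Left part (y -55 to 165): roller head with three lanes centred at y = -15, 55, 125 mm, one cassette in each, under the guard
- guard: fixed roller guard over the head, same frame as the pump: 4 mm aluminium top sheet (160 to 164 mm above the bench) with a window over each lane, clear panels front, back and left end (outside x -87 to 69 mm). Each window runs from x = -65 to +35 mm and is 60 mm wide in y, centred on its lane; bars between windows 10 mm wide. Must not be touched
- cas_a: grey tube cassette, the open one: its lever stands raised at the start; in any of the three lanes. Origin at bench level on the centre line of its lane, axes parallel to the pump's; top of its bridge 113 mm above the bench, 36 mm wide
- lever_a (a joint): clamping lever of that cassette, rad: 0 = fully raised (29 degrees above level), 0.60 = fully down on its stop (6 degrees below level). Its pivot, along y, is at x = +35 mm, 124 mm above the bench; the lever reaches 63 mm from there towards the front (-x). Stiff: 3 N on the pad along its arc moves it; straight down, where the pad drags on the fingertip, up to 10 N. It stays where it is left
- lever_a_pad (a point): centre of the upper face of that lever's 22 x 24 mm thumb pad, 52 mm from the pivot (raised: x = -8 mm, 153 mm above the bench; down: x = -17 mm, 123 mm above the bench). It moves with the lever
- cas_b: grey tube cassette, already clamped at the start; in any of the three lanes. Origin at bench level on the centre line of its lane, axes parallel to the pump's; top of its bridge 113 mm above the bench, 36 mm wide
- lever_b (a joint): clamping lever of that cassette, rad: 0 = fully raised (29 degrees above level), 0.60 = fully down on its stop (6 degrees below level). Its pivot, along y, is at x = +35 mm, 124 mm above the bench; the lever reaches 63 mm from there towards the front (-x). Stiff: 3 N on the pad along its arc moves it; straight down, where the pad drags on the fingertip, up to 10 N. It stays where it is left
- lever_b_pad (a point): centre of the upper face of that lever's 22 x 24 mm thumb pad, 52 mm from the pivot (raised: x = -8 mm, 153 mm above the bench; down: x = -17 mm, 123 mm above the bench). It moves with the lever
- cas_c: grey tube cassette, already clamped at the start; in any of the three lanes. Origin at bench level on the centre line of its lane, axes parallel to the pump's; top of its bridge 113 mm above the bench, 36 mm wide
- lever_c (a joint): clamping lever of that cassette, rad: 0 = fully raised (29 degrees above level), 0.60 = fully down on its stop (6 degrees below level). Its pivot, along y, is at x = +35 mm, 124 mm above the bench; the lever reaches 63 mm from there towards the front (-x). Stiff: 3 N on the pad along its arc moves it; straight down, where the pad drags on the fingertip, up to 10 N. It stays where it is left
- lever_c_pad (a point): centre of the upper face of that lever's 22 x 24 mm thumb pad, 52 mm from the pivot (raised: x = -8 mm, 153 mm above the bench; down: x = -17 mm, 123 mm above the bench). It moves with the lever
- start_key (a joint): travel of the start key in m: 0 = released, 0.006 = fully pressed; sprung, fully down takes 5 N, comes back when let go
- start_key_top (a point): centre of the top face of the start key: round grey push key 26 mm across in a black collar 42 mm across, on top of the drive housing near its front edge (x = -45, y = -110 mm of the pump), top face 164 mm above the bench, 10 mm above its collar. Pressed straight down
- vial_1: small capped glass sample vial, 25 mm across, 54 mm tall, standing on the bench in front of the pump; loose, not part of the job. Origin at the centre of its underside
- vial_2: small capped glass sample vial, 25 mm across, 54 mm tall, standing on the bench in front of the pump; loose, not part of the job. Origin at the centre of its underside
- vial_3: small capped glass sample vial, 25 mm across, 54 mm tall, standing on top of the pump's drive housing towards its back edge (its foot 142 mm above the bench); loose, not part of the job. Origin at the centre of its underside
- jar: closed glass jar with a white lid, 60 mm across, 75 mm tall, beside the pump; loose, not part of the job. Origin at the centre of its underside
- flask: white plastic bottle with a green cap, 68 mm across, 140 mm tall, beside the pump; loose, not part of the job. Origin at the centre of its underside
- photometer: hand-held blue photometer with a round black cap, 160 x 85 mm, 64 mm tall with its cap, lying on the bench to the right; loose, not part of the job. Origin at the centre of its underside
- carton: white reagent carton, 60 x 60 mm, 80 mm tall, beside the pump; loose, not part of the job. Origin at the centre of its underside

How it is judged:
By the outcome, as a careful person would: the job done as asked, in the order asked, and still so for the second after the job is handed in, with the robot touching nothing.
It also fails if it takes over 38 s, if anything falls off the work surface, if the arm or the gripper's body presses on something with over 40 N, if the wrist force passes 120 N, or if a joint passes its speed limit or range.

## Working session

There is one attempt and no reset: what is moved stays moved. The work goes in short steps, Python scripts to look and compute and a shell command to move; the robot and the scene stay as the last step left them, time stands still between calls to the robot, and variables do not carry over. Pictures are saved under pics/ and viewed, at most 10 in all, crops included, and the job is handed in when it is done.

```bash
mkdir -p pics
python3 - <<'E'
from workcell import *
import cv2
for n in("scene","top"):
    cv2.imwrite(f"pics/{n}0.png",cv2.resize(camera(n)[:,:,::-1],(800,600),interpolation=cv2.INTER_CUBIC)); print(n,calibration(n))
print(read_state())
E
```

```text
scene {'fx': 406.69481130525014, 'fy': 406.69481130525014, 'cx': 277.40100300171133, 'cy': 212.23175949340092, 'rvec': array([ 1.03172923, -2.62662712,  0.81096041]), 'tvec': array([409.08293264, 369.61701204, 683.13977811])}
top {'fx': 474.69344285294375, 'fy': 474.69344285294375, 'cx': 270.46095974334344, 'cy': 211.38250669347028, 'rvec': array([ 2.15435764, -2.15837856,  0.17278341]), 'tvec': array([  8.0411963 , 591.00562341, 998.47233457])}
{'time': 0.1, 'joint_pos': array([-1.34628788e+00,  3.79398758e-01,  1.73473379e+00, -2.44256418e-05,
        1.02848436e+00, -3.32915457e-02]), 'qd': array([ 0.00046969,  0.00065152, -0.00268172,  0.0020252 , -0.00046928,
        0.00041668]), 'tau': array([ 1.38375781e-03, -7.65027881e+01, -4.35293305e+01,  6.52594725e-02,
        3.98233894e-02, -4.11011786e-05]), 'position': array([ 178.38612087, -676.53245211,  232.31836839]), 'tool_rot': array([-5.08789842e-04,  9.91702951e-01,  1.28549582e-01, -5.92986180e-05]), 'force': array([ 0.47914438, -0.06890105,  0.17244211]), 'moment': array([0.00553195, 0.02401805, 0.0036841 ]), 'grasp_force': 0.0, 'grip_width': 0.9982096998172921}
```

View pics/scene0.png

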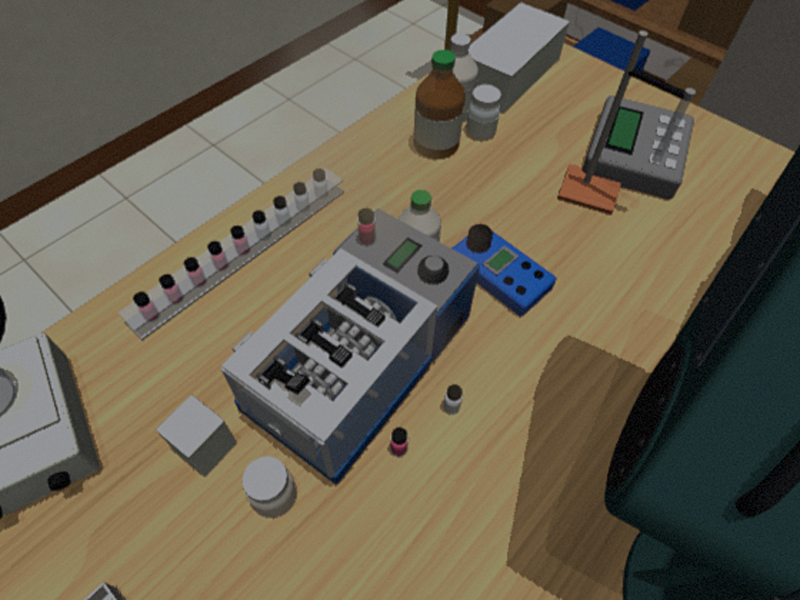

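View pics/top0.png

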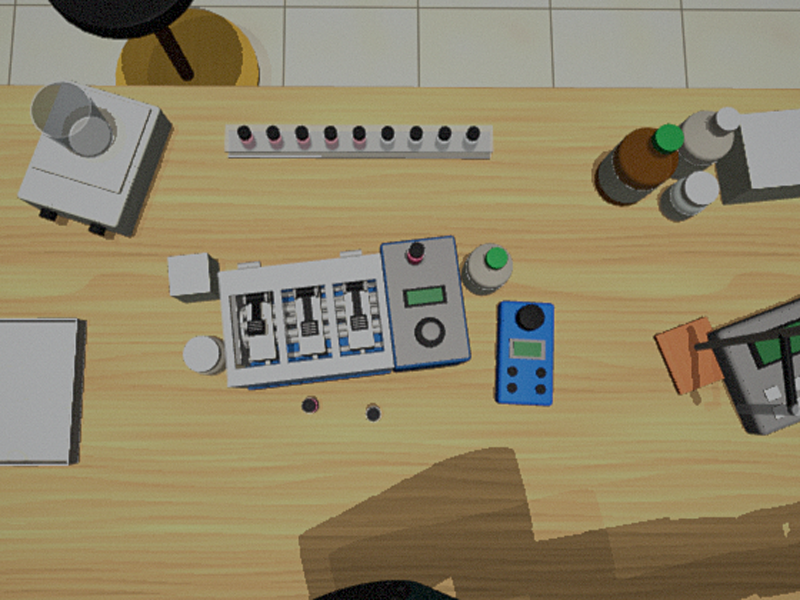

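The scene and top views show the pump with yaw of a few degrees. The leftmost lane's lever (top ~(255,318)) looks different from the other two. I'll enlarge it to confirm.

Run:
```python
from workcell import *
import cv2
t=camera("top")[:,:,::-1];s=camera("scene")[:,:,::-1]
# top crop cols150-340 rows160-275 x4 ; scene crop cols155-345 rows140-340
cv2.imwrite("pics/topc.png",cv2.resize(t[155:280,145:340],None,fx=4,fy=4,interpolation=cv2.INTER_CUBIC))
cv2.imwrite("pics/scec.png",cv2.resize(s[140:340,150:350],None,fx=3,fy=3,interpolation=cv2.INTER_CUBIC))
```

```text
(no output)
```

View pics/topc.png

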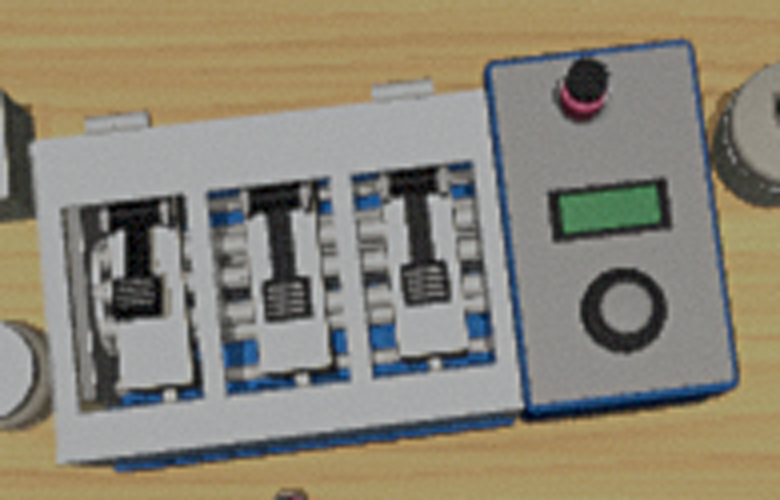

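View pics/scec.png

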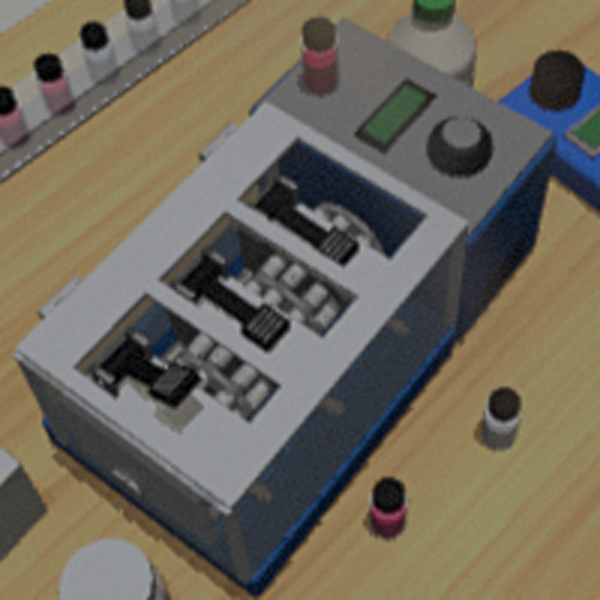

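The open lever is in the left lane (y=+125): its pad sits shorter and higher in both crops. Next I'll fit the pump pose from window corners and the key.

```bash
cat > fit.py <<'E'
from workcell import *
import cv2,numpy as np
from scipy.optimize import least_squares
def proj(n,P):
    c=calibration(n);K=np.array([[c['fx'],0,c['cx']],[0,c['fy'],c['cy']],[0,0,1]])
    return cv2.projectPoints(np.array(P,float),c['rvec'],c['tvec'],K,None)[0][:,0]
L=[]
top={125:[(62,207),(183,194),(203,398),(82,412)],55:[(208,190),(329,179),(351,380),(228,394)],-15:[(351,175),(472,162),(495,362),(373,377)]}
for y,ps in top.items():
    for (px,py),(u,v) in zip([(35,y+30),(35,y-30),(-65,y-30),(-65,y+30)],ps): L.append(("top",px,py,164,u/4+145,v/4+155))
L.append(("top",-45,-110,164,627/4+145,309/4+155))
for y,u,v,x in[(-45,299,137,35),(-45,425,213,-65),(25,229,213,35),(25,357,297,-65),(95,148,294,35),(95,280,385,-65),(155,75,370,35)]:
    L.append(("scene",x,y,164,u/3+150,v/3+140))
L.append(("scene",-45,-110,164,461/3+150,133/3+140))
def w(p,P):
    c,s=np.cos(p[2]),np.sin(p[2]);P=np.array(P,float);return np.c_[p[0]+c*P[:,0]-s*P[:,1],p[1]+s*P[:,0]+c*P[:,1],P[:,2]]
def res(p,use=("top","scene")):
    r=[]
    for n in use:
        q=[l for l in L if l[0]==n]; r.append(proj(n,w(p,[l[1:4] for l in q]))-[l[4:] for l in q])
    return np.vstack(r).ravel()
if __name__=="__main__":
    for use in(("top",),("scene",),("top","scene")):
        s=least_squares(res,[700,0,0],args=(use,),x_scale=[100,100,.1]);print(use,s.x,np.sqrt(np.mean(s.fun**2)))
    print(s.fun.reshape(-1,2).round(1).tolist())
    p=s.x
    for y in(125,55,-15):
        q=w(p,[(-8,y,153),(-17,y,123)]);print(y,q.round(1).tolist(),"topcrop",((proj("top",q)-[145,155])*4).round().tolist(),"scenecrop",((proj("scene",q)-[150,140])*3).round().tolist())
    print(w(p,[(-45,-110,164)]))
E
python3 fit.py
```

```text
('top',) [5.65947510e+02 6.35999719e+01 1.13795511e-01] 0.442898827324183
('scene',) [5.66801533e+02 6.69411349e+01 1.18517344e-01] 0.6941869724230884
('top', 'scene') [5.66469587e+02 6.49783893e+01 1.16924331e-01] 0.8321616085675041
[[-1.0, -0.2], [-0.2, -0.6], [-0.1, 0.0], [-1.4, 0.3], [-1.3, -0.2], [-0.6, -1.0], [-0.5, 0.1], [-1.1, 0.4], [-0.9, -0.6], [-0.4, -0.9], [-0.0, 0.3], [-0.7, 0.3], [-0.7, -0.8], [0.4, -0.4], [2.1, 0.4], [-0.4, -1.0], [1.6, -0.6], [0.4, -1.0], [1.9, -0.2], [0.2, -1.2], [1.0, -1.1]]
125 [[543.9, 188.2, 153.0], [535.0, 187.1, 123.0]] topcrop [[132.0, 290.0], [145.0, 314.0]] scenecrop [[173.0, 378.0], [192.0, 409.0]]
55 [[552.1, 118.7, 153.0], [543.2, 117.6, 123.0]] topcrop [[276.0, 273.0], [284.0, 297.0]] scenecrop [[253.0, 291.0], [268.0, 324.0]]
-15 [[560.3, 49.1, 153.0], [551.3, 48.1, 123.0]] topcrop [[420.0, 256.0], [423.0, 281.0]] scenecrop [[326.0, 211.0], [339.0, 245.0]]
[[534.60923146 -49.52015981 164.        ]]
```

```bash
python3 -m handwheel '[{"rz":4.05,"z":-10,"hand":-1},{"rz":4.05,"z":-10,"hand":-1},{"x":15,"y":-20,"hand":-1},{"x":22,"y":-30,"hand":-1},{"x":22,"y":-30,"hand":-1},{"x":22,"y":-30,"hand":-1},{"x":22,"y":-30,"hand":-1},{"x":22,"y":-30,"hand":-1},{"x":22,"y":-30,"hand":-1},{"x":22,"y":-30,"hand":-1}]'
python3 -m handwheel '[{"x":22,"y":-30,"hand":-1},{"x":22,"y":-30,"hand":-1},{"x":22,"y":-30,"hand":-1},{"x":22,"y":-30,"hand":-1},{"x":22,"y":-30,"hand":-1},{"x":22,"y":-30,"hand":-1},{"x":22,"y":-30,"hand":-1},{"x":22,"y":-30,"hand":-1},{"x":22,"y":-30,"hand":-1},{"x":22,"y":-30,"hand":-1}]'
cat > pf.py <<'E'
from workcell import *; import numpy as np
from scipy.spatial.transform import Rotation as R
def show(p=(566.5,65,.117)):
    s=read_state();d=s['position'][:2]-p[:2];c,n=np.cos(p[2]),np.sin(p[2])
    q=s['tool_rot'];r=R.from_quat(np.roll(q,-1)).as_matrix()
    print("t%.2f pump xy"%s['time'],(c*d[0]+n*d[1]).round(1),(-n*d[0]+c*d[1]).round(1),"tip z",(s['position'][2]-19).round(1),"yaw",np.arctan2(r[1,0],r[0,0]).round(4),"zaxis",r[:,2].round(3),"F",s['force'].round(1),s['grip_width'].round(3))
if __name__=="__main__":show()
E
python3 pf.py
```

```text
invalid input at $[0]: expected keys x, y, z, rx, ry, rz, hand
invalid input at $[0]: expected keys x, y, z, rx, ry, rz, hand
Traceback (most recent call last):
  File "pf.py", line 7, in <module>
    if __name__=="__main__":show()
                            ~~~~^^
  File "pf.py", line 6, in show
    print("t%.2f pump xy"%s['time'],(c*d[0]+n*d[1]).round(1),(-n*d[0]+c*d[1]).round(1),"tip z",(s['position'][2]-19).round(1),"yaw",np.arctan2(r[1,0],r[0,0]).round(4),"zaxis",r[:,2].round(3),"F",s['force'].round(1),s['grip_width'].round(3))
                                                                                                                                                                                                                       ^^^^^^^^^^^^^^^^^^^^^
AttributeError: 'float' object has no attribute 'round'
```

All keys are required in each row.

```bash
sed -i "s/s\['grip_width'\].round(3)/s['grip_width']/" pf.py
python3 -m handwheel '[{"x":0,"y":0,"z":-10,"rx":0,"ry":0,"rz":4.05,"hand":-1},{"x":0,"y":0,"z":-10,"rx":0,"ry":0,"rz":4.05,"hand":-1},{"x":15,"y":-20,"z":0,"rx":0,"ry":0,"rz":0,"hand":-1},{"x":22,"y":-30,"z":0,"rx":0,"ry":0,"rz":0,"hand":-1},{"x":22,"y":-30,"z":0,"rx":0,"ry":0,"rz":0,"hand":-1},{"x":22,"y":-30,"z":0,"rx":0,"ry":0,"rz":0,"hand":-1},{"x":22,"y":-30,"z":0,"rx":0,"ry":0,"rz":0,"hand":-1},{"x":22,"y":-30,"z":0,"rx":0,"ry":0,"rz":0,"hand":-1},{"x":22,"y":-30,"z":0,"rx":0,"ry":0,"rz":0,"hand":-1},{"x":22,"y":-30,"z":0,"rx":0,"ry":0,"rz":0,"hand":-1}]'
python3 -m handwheel '[{"x":22,"y":-30,"z":0,"rx":0,"ry":0,"rz":0,"hand":-1},{"x":22,"y":-30,"z":0,"rx":0,"ry":0,"rz":0,"hand":-1},{"x":22,"y":-30,"z":0,"rx":0,"ry":0,"rz":0,"hand":-1},{"x":22,"y":-30,"z":0,"rx":0,"ry":0,"rz":0,"hand":-1},{"x":22,"y":-30,"z":0,"rx":0,"ry":0,"rz":0,"hand":-1},{"x":22,"y":-30,"z":0,"rx":0,"ry":0,"rz":0,"hand":-1},{"x":22,"y":-30,"z":0,"rx":0,"ry":0,"rz":0,"hand":-1},{"x":22,"y":-30,"z":0,"rx":0,"ry":0,"rz":0,"hand":-1},{"x":22,"y":-30,"z":0,"rx":0,"ry":0,"rz":0,"hand":-1},{"x":22,"y":-30,"z":0,"rx":0,"ry":0,"rz":0,"hand":-1}]'
python3 pf.py
```

```text
time: 1.03
position: [320.0, -427.1, 252.9]
tool_rot: [0.0, 0.998, 0.058, 0.0]
force: [0.3, -0.8, 0.1]
grip_width: 0.3
grasp_force: 0.0
time: 1.87
position: [503.8, -103.4, 253.0]
tool_rot: [0.0, 0.998, 0.058, 0.0]
force: [0.5, -0.7, -0.5]
grip_width: 0.004
grasp_force: 0.0
t1.87 pump xy -81.9 -159.9 tip z 234.0 yaw 0.1165 zaxis [ 0. -0. -1.] F [ 0.5 -0.7 -0.5] 0.004012747384100255
```

```bash
python3 -m handwheel '[{"x":6,"y":-28,"z":0,"rx":0,"ry":0,"rz":0,"hand":-1},{"x":6,"y":-32,"z":0,"rx":0,"ry":0,"rz":0,"hand":-1},{"x":6,"y":-32,"z":0,"rx":0,"ry":0,"rz":0,"hand":-1},{"x":6,"y":-32,"z":0,"rx":0,"ry":0,"rz":0,"hand":-1},{"x":6,"y":-32,"z":0,"rx":0,"ry":0,"rz":0,"hand":-1},{"x":6,"y":-32,"z":0,"rx":0,"ry":0,"rz":0,"hand":-1},{"x":6,"y":-32,"z":0,"rx":0,"ry":0,"rz":0,"hand":-1},{"x":6,"y":-30,"z":0,"rx":0,"ry":0,"rz":0,"hand":-1},{"x":4,"y":-15,"z":0,"rx":0,"ry":0,"rz":0,"hand":-1},{"x":0,"y":0,"z":0,"rx":0,"ry":0,"rz":0,"hand":-1}]'
python3 - <<'E'
from pf import *
import cv2
show();print(calibration("wrist"))
w=camera("wrist");cv2.imwrite("pics/wr1.png",cv2.resize(w[:,:,::-1],(800,600),interpolation=cv2.INTER_CUBIC))
E
```

```text
time: 2.7
position: [524.3, 166.5, 252.9]
tool_rot: [-0.0, 0.998, 0.059, 0.0]
force: [0.8, -0.3, 0.8]
grip_width: 0.003
grasp_force: 0.0
t2.70 pump xy -30.1 105.7 tip z 233.9 yaw 0.1189 zaxis [ 0.  0. -1.] F [ 0.8 -0.3  0.8] 0.0030018533873477113
{'fx': 325.19226210127806, 'fy': 325.19226210127806, 'cx': 277.36454224172616, 'cy': 208.0024881899122, 'rvec': array([-2.1793094 ,  1.93359334,  0.28148344]), 'tvec': array([103.26908328, 480.07865812, 565.30234619])}
```

View pics/wr1.png

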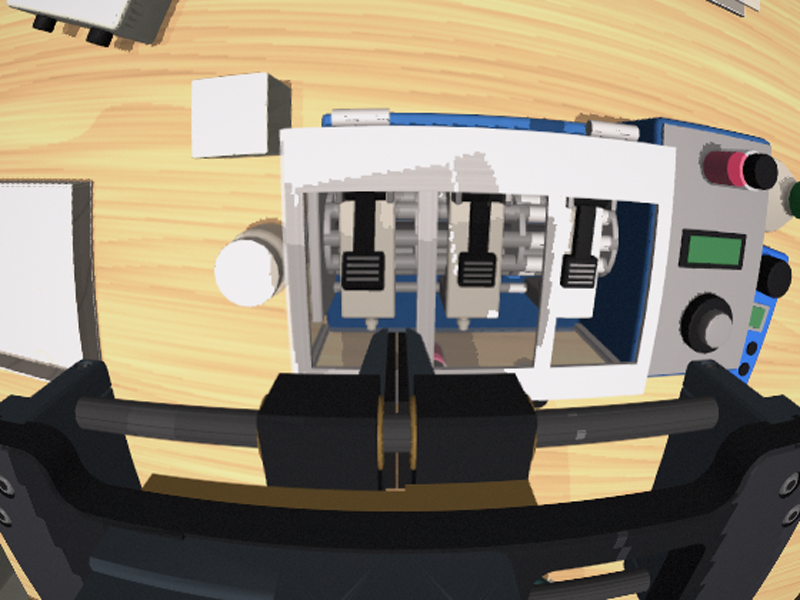

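The wrist view shows the left window at about (303,193)–(425,370), with its raised lever pad (363,270) larger and nearer than the others. I'll refine the pose from this view.

```bash
cat > wf.py <<'E'
from fit import w
import cv2,numpy as np
from scipy.optimize import least_squares
c={'rvec': np.array([-2.1793094 ,  1.93359334,  0.28148344]), 'tvec': np.array([103.26908328, 480.07865812, 565.30234619])}
K=np.array([[325.19226,0,277.3645],[0,325.19226,208.0025],[0,0,1]])
def pr(P): return cv2.fisheye.projectPoints(np.array(P,float)[:,None],c['rvec'],c['tvec'],K,np.zeros(4))[0][:,0]*800/560
L=[(35,155,303,193),(35,95,418,191),(-65,155,312,370),(35,85,435,191),(35,25,553,196),(-65,25,538,368),(35,-45,659,204),(-65,-45,638,365),(35,15,568,196),(-45,-110,718,331)]
s=least_squares(lambda p:(pr(w(p,[(a,b,164) for a,b,_,_ in L]))-[l[2:] for l in L]).ravel(),[566,65,.117],x_scale=[100,100,.1],loss="soft_l1",f_scale=3)
print(s.x);p=s.x
print((pr(w(p,[(a,b,164) for a,b,_,_ in L]))-[l[2:] for l in L]).round(1).tolist())
print(pr(w(p,[(-8,125,153),(-17,125,123),(-17,55,123)])).round())
E
python3 wf.py; python3 pf.py
```

```text
[5.67281150e+02 6.41998209e+01 1.17548405e-01]
[[1.4, 0.0], [1.3, 0.9], [1.0, -1.5], [3.5, 1.2], [-3.9, -0.1], [-3.5, -0.5], [-0.3, -0.4], [-1.2, -1.7], [-1.8, 0.8], [1.8, -0.0]]
[[364. 268.]
 [367. 271.]
 [478. 272.]]
t2.75 pump xy -30.5 104.4 tip z 233.8 yaw 0.1187 zaxis [-0. -0. -1.] F [-0.7  0.3 -0.4] 1.0075665097070941e-05
```

```bash
sed -i 's/p=(566.5,65,.117)/p=(567,64.6,.1175)/' pf.py
python3 -m handwheel '[{"x":5,"y":-10,"z":0,"rx":0,"ry":0,"rz":0,"hand":-1},{"x":5,"y":-10,"z":0,"rx":0,"ry":0,"rz":0,"hand":-1},{"x":0,"y":0,"z":20,"rx":0,"ry":0,"rz":0,"hand":-1},{"x":0,"y":0,"z":20,"rx":0,"ry":0,"rz":0,"hand":-1},{"x":0,"y":0,"z":20,"rx":0,"ry":0,"rz":0,"hand":-1},{"x":0,"y":0,"z":0,"rx":0,"ry":0,"rz":0,"hand":-1},{"x":0,"y":0,"z":0,"rx":0,"ry":0,"rz":0,"hand":-1}]'
python3 - <<'E'
from pf import *
import cv2
show()
w=camera("wrist");cv2.imwrite("pics/wr2.png",cv2.resize(w[:,:,::-1],(800,600),interpolation=cv2.INTER_CUBIC))
E
```

```text
time: 3.33
position: [531.6, 184.8, 192.5]
tool_rot: [0.0, 0.998, 0.058, -0.001]
force: [1.5, -0.5, 1.1]
grip_width: 0.005
grasp_force: 0.0
t3.33 pump xy -21.1 123.5 tip z 173.5 yaw 0.1158 zaxis [-0.002 -0.    -1.   ] F [ 1.5 -0.5  1.1] 0.005155316989444613
```

View pics/wr2.png

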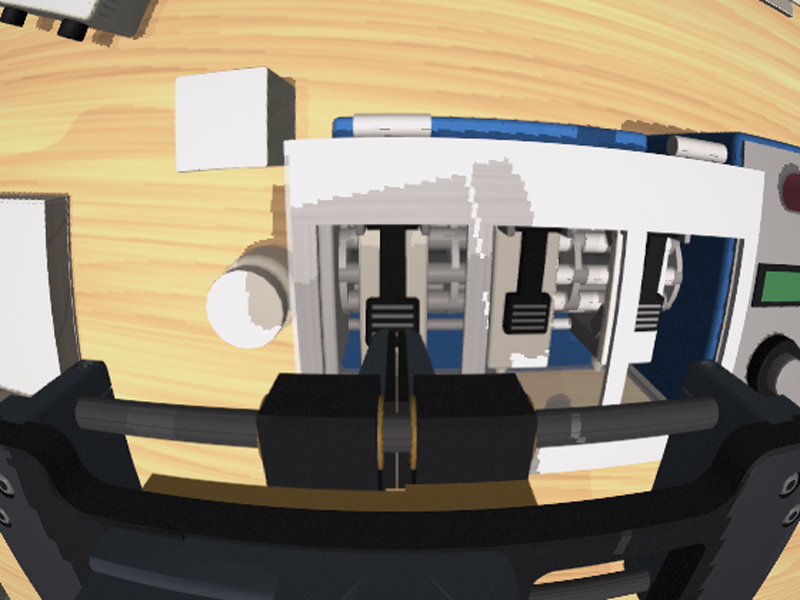

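The fingertip (397,335) is centred between the window edges (320–470) and over the pad (393,315). Next I'll descend.

```bash
python3 -m handwheel '[{"x":0,"y":0,"z":6,"rx":0,"ry":0,"rz":0,"hand":-1},{"x":0,"y":0,"z":6,"rx":0,"ry":0,"rz":0,"hand":-1},{"x":0,"y":0,"z":5,"rx":0,"ry":0,"rz":0,"hand":-1},{"x":0,"y":0,"z":5,"rx":0,"ry":0,"rz":0,"hand":-1},{"x":0,"y":0,"z":5,"rx":0,"ry":0,"rz":0,"hand":-1},{"x":0,"y":0,"z":0,"rx":0,"ry":0,"rz":0,"hand":-1}]'; python3 pf.py
python3 -m handwheel '[{"x":0,"y":0,"z":4,"rx":0,"ry":0,"rz":0,"hand":-1},{"x":0,"y":0,"z":4,"rx":0,"ry":0,"rz":0,"hand":-1},{"x":0,"y":0,"z":4,"rx":0,"ry":0,"rz":0,"hand":-1},{"x":0,"y":0,"z":3,"rx":0,"ry":0,"rz":0,"hand":-1},{"x":0,"y":0,"z":3,"rx":0,"ry":0,"rz":0,"hand":-1},{"x":0,"y":0,"z":0,"rx":0,"ry":0,"rz":0,"hand":-1},{"x":0,"y":0,"z":0,"rx":0,"ry":0,"rz":0,"hand":-1}]'; python3 pf.py
```

```text
time: 3.88
position: [531.3, 184.9, 165.0]
tool_rot: [0.0, 0.998, 0.058, -0.001]
force: [-0.1, -0.4, -0.7]
grip_width: 0.003
grasp_force: 0.1
t3.88 pump xy -21.3 123.6 tip z 146.0 yaw 0.1164 zaxis [-0.001 -0.    -1.   ] F [-0.1 -0.4 -0.7] 0.003048824339946933
time: 4.47
position: [531.8, 185.0, 147.8]
tool_rot: [0.0, 0.998, 0.058, 0.0]
force: [0.1, 0.4, -0.4]
grip_width: 0.006
grasp_force: 0.0
t4.47 pump xy -20.8 123.7 tip z 128.8 yaw 0.1165 zaxis [ 0. -0. -1.] F [ 0.1  0.4 -0.4] 0.006290031645015202
```

```bash
python3 -m handwheel '[{"x":0,"y":0,"z":2,"rx":0,"ry":0,"rz":0,"hand":-1},{"x":0,"y":0,"z":1.5,"rx":0,"ry":0,"rz":0,"hand":-1}]'; python3 pf.py
python3 -m handwheel '[{"x":0,"y":0,"z":1,"rx":0,"ry":0,"rz":0,"hand":-1},{"x":0,"y":0,"z":1,"rx":0,"ry":0,"rz":0,"hand":-1}]'
python3 - <<'E'
from pf import *
import cv2
show()
a=camera("wrist")[200:280,190:350,::-1];b=camera("top")[155:280,145:305,::-1]
cv2.imwrite("pics/wr3.png",np.vstack([cv2.resize(a,(560,280),interpolation=cv2.INTER_CUBIC),cv2.resize(camera("scene")[220:300,150:310,::-1],(560,280),interpolation=cv2.INTER_CUBIC)]))
E
```

```text
time: 4.63
position: [531.9, 185.0, 144.6]
tool_rot: [-0.0, 0.998, 0.058, 0.0]
force: [-1.3, -0.1, 3.5]
grip_width: 0.009
grasp_force: 1.8
t4.63 pump xy -20.7 123.7 tip z 125.6 yaw 0.1164 zaxis [ 0.  0. -1.] F [-1.3 -0.1  3.5] 0.009335473350054961
time: 4.8
position: [532.0, 185.1, 142.9]
tool_rot: [-0.0, 0.998, 0.058, 0.0]
force: [-8.3, -1.4, 23.5]
grip_width: 0.006
grasp_force: 11.8
t4.80 pump xy -20.6 123.8 tip z 123.9 yaw 0.1165 zaxis [ 0.  0. -1.] F [-8.3 -1.4 23.5] 0.006310383290027759
```

View pics/wr3.png

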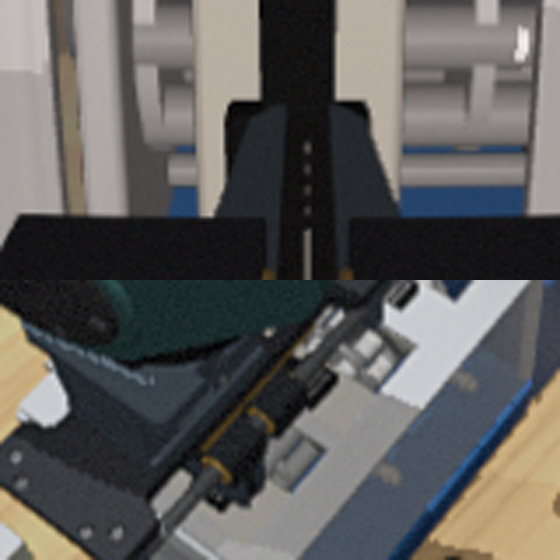

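Stop reached (23.5 N at tip z 123.9, where home was predicted). Lift out straight up and check the lever from above.

```bash
python3 -m handwheel '[{"x":0,"y":0,"z":0,"rx":0,"ry":0,"rz":0,"hand":-1},{"x":0,"y":0,"z":-6,"rx":0,"ry":0,"rz":0,"hand":-1},{"x":0,"y":0,"z":-14,"rx":0,"ry":0,"rz":0,"hand":-1},{"x":0,"y":0,"z":-20,"rx":0,"ry":0,"rz":0,"hand":-1},{"x":0,"y":0,"z":-20,"rx":0,"ry":0,"rz":0,"hand":-1},{"x":0,"y":0,"z":-20,"rx":0,"ry":0,"rz":0,"hand":-1},{"x":0,"y":0,"z":0,"rx":0,"ry":0,"rz":0,"hand":-1}]'; python3 pf.py
python3 -m handwheel '[{"x":-2,"y":22,"z":0,"rx":0,"ry":0,"rz":0,"hand":-1},{"x":-3,"y":28,"z":0,"rx":0,"ry":0,"rz":0,"hand":-1},{"x":-3,"y":28,"z":0,"rx":0,"ry":0,"rz":0,"hand":-1},{"x":-3,"y":28,"z":0,"rx":0,"ry":0,"rz":0,"hand":-1},{"x":-3,"y":28,"z":0,"rx":0,"ry":0,"rz":0,"hand":-1},{"x":-3,"y":28,"z":0,"rx":0,"ry":0,"rz":0,"hand":-1},{"x":-3,"y":28,"z":0,"rx":0,"ry":0,"rz":0,"hand":-1},{"x":-2,"y":28,"z":0,"rx":0,"ry":0,"rz":0,"hand":-1},{"x":-2,"y":16,"z":0,"rx":0,"ry":0,"rz":0,"hand":-1},{"x":0,"y":0,"z":0,"rx":0,"ry":0,"rz":0,"hand":-1}]'
python3 -m handwheel '[{"x":0,"y":0,"z":0,"rx":0,"ry":0,"rz":0,"hand":-1}]'
python3 - <<'E'
from pf import *
import cv2
show()
cv2.imwrite("pics/wr4.png",cv2.resize(camera("wrist")[:,:,::-1],(800,600),interpolation=cv2.INTER_CUBIC))
E
```

```text
time: 5.53
position: [533.5, 185.5, 226.2]
tool_rot: [-0.001, 0.998, 0.058, 0.002]
force: [0.6, -0.7, 0.9]
grip_width: 0.003
grasp_force: 0.0
t5.53 pump xy -19.1 124.0 tip z 207.2 yaw 0.1165 zaxis [ 0.005  0.001 -1.   ] F [ 0.6 -0.7  0.9] 0.002559971666120265
time: 6.37
position: [535.0, -52.6, 222.1]
tool_rot: [0.0, 0.998, 0.057, -0.0]
force: [-0.1, 0.1, -0.5]
grip_width: 0.007
grasp_force: 0.0
time: 6.45
position: [534.9, -50.7, 222.0]
tool_rot: [-0.0, 0.998, 0.057, -0.0]
force: [-0.0, 1.5, -0.1]
grip_width: 0.009
grasp_force: 0.0
t6.45 pump xy -45.4 -110.7 tip z 203.0 yaw 0.1148 zaxis [-0.  0. -1.] F [-0.   1.5 -0.1] 0.008801242353218915
```

View pics/wr4.png

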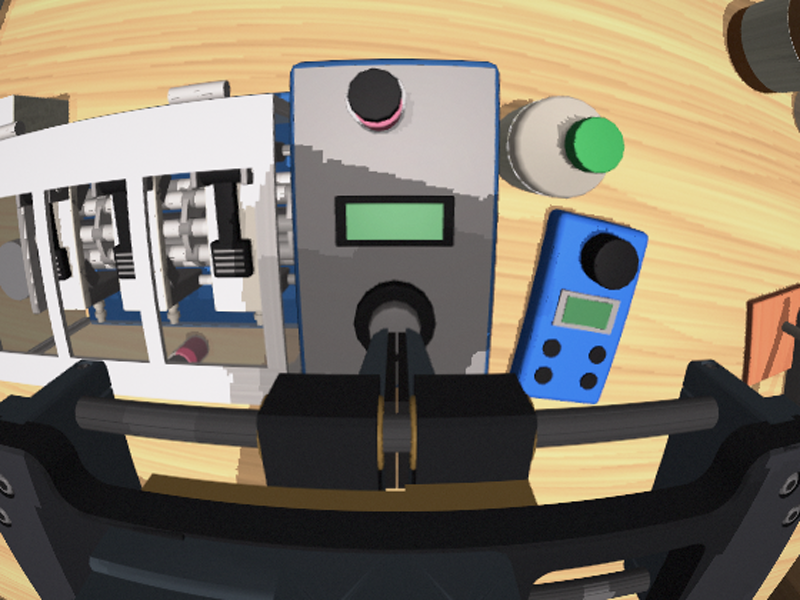

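The left lever (62,265) now lies level with the other two, and the finger (397,335) is centred on the key (395). Next is the key press.

```bash
python3 -m handwheel '[{"x":0,"y":0,"z":12,"rx":0,"ry":0,"rz":0,"hand":-1},{"x":0,"y":0,"z":12,"rx":0,"ry":0,"rz":0,"hand":-1},{"x":0,"y":0,"z":8,"rx":0,"ry":0,"rz":0,"hand":-1},{"x":0,"y":0,"z":4,"rx":0,"ry":0,"rz":0,"hand":-1},{"x":0,"y":0,"z":3,"rx":0,"ry":0,"rz":0,"hand":-1},{"x":0,"y":0,"z":3,"rx":0,"ry":0,"rz":0,"hand":-1},{"x":0,"y":0,"z":0,"rx":0,"ry":0,"rz":0,"hand":-1}]'; python3 pf.py
python3 -m handwheel '[{"x":0,"y":0,"z":1.5,"rx":0,"ry":0,"rz":0,"hand":-1},{"x":0,"y":0,"z":1.5,"rx":0,"ry":0,"rz":0,"hand":-1},{"x":0,"y":0,"z":0,"rx":0,"ry":0,"rz":0,"hand":-1}]'; python3 pf.py
```

```text
time: 7.08
position: [535.0, -50.0, 180.1]
tool_rot: [-0.0, 0.998, 0.058, -0.0]
force: [-1.4, 1.9, 2.4]
grip_width: 0.003
grasp_force: 1.4
t7.08 pump xy -45.2 -110.1 tip z 161.1 yaw 0.1165 zaxis [-0.  0. -1.] F [-1.4  1.9  2.4] 0.0025875002799546454
time: 7.33
position: [535.3, -50.2, 177.6]
tool_rot: [-0.0, 0.998, 0.058, 0.0]
force: [-0.9, 1.6, 3.9]
grip_width: 0.007
grasp_force: 2.1
t7.33 pump xy -44.9 -110.3 tip z 158.6 yaw 0.1164 zaxis [ 0.001  0.    -1.   ] F [-0.9  1.6  3.9] 0.0066559627653308305
```

```bash
python3 -m handwheel '[{"x":0,"y":0,"z":1,"rx":0,"ry":0,"rz":0,"hand":-1},{"x":0,"y":0,"z":0.7,"rx":0,"ry":0,"rz":0,"hand":-1},{"x":0,"y":0,"z":0,"rx":0,"ry":0,"rz":0,"hand":-1}]'; python3 pf.py
```

```text
time: 7.58
position: [535.4, -50.2, 176.6]
tool_rot: [-0.0, 0.998, 0.058, 0.0]
force: [-4.3, 3.1, 14.6]
grip_width: 0.004
grasp_force: 7.4
t7.58 pump xy -44.9 -110.3 tip z 157.6 yaw 0.1163 zaxis [ 0.  0. -1.] F [-4.3  3.1 14.6] 0.004281965647182107
```

The key has bottomed out (14.6 N). I'll release it, lift clear and take a last look from the top camera.

```bash
python3 -m handwheel '[{"x":0,"y":0,"z":0,"rx":0,"ry":0,"rz":0,"hand":-1},{"x":0,"y":0,"z":-5,"rx":0,"ry":0,"rz":0,"hand":-1},{"x":0,"y":0,"z":-12,"rx":0,"ry":0,"rz":0,"hand":-1},{"x":0,"y":0,"z":-20,"rx":0,"ry":0,"rz":0,"hand":-1},{"x":0,"y":0,"z":-20,"rx":0,"ry":0,"rz":0,"hand":-1},{"x":0,"y":10,"z":-10,"rx":0,"ry":0,"rz":0,"hand":-1},{"x":0,"y":25,"z":0,"rx":0,"ry":0,"rz":0,"hand":-1},{"x":0,"y":30,"z":0,"rx":0,"ry":0,"rz":0,"hand":-1},{"x":0,"y":30,"z":0,"rx":0,"ry":0,"rz":0,"hand":-1},{"x":0,"y":30,"z":0,"rx":0,"ry":0,"rz":0,"hand":-1}]'
python3 -m handwheel '[{"x":0,"y":30,"z":0,"rx":0,"ry":0,"rz":0,"hand":-1},{"x":0,"y":30,"z":0,"rx":0,"ry":0,"rz":0,"hand":-1},{"x":0,"y":25,"z":0,"rx":0,"ry":0,"rz":0,"hand":-1},{"x":0,"y":10,"z":0,"rx":0,"ry":0,"rz":0,"hand":-1},{"x":0,"y":0,"z":0,"rx":0,"ry":0,"rz":0,"hand":-1},{"x":0,"y":0,"z":0,"rx":0,"ry":0,"rz":0,"hand":-1}]'
python3 - <<'E'
from pf import *
import cv2
show()
cv2.imwrite("pics/top5.png",cv2.resize(camera("top")[155:280,145:340,::-1],None,fx=4,fy=4,interpolation=cv2.INTER_CUBIC))
E
```

```text
time: 8.42
position: [549.5, -176.4, 243.1]
tool_rot: [0.0, 0.998, 0.058, 0.0]
force: [0.2, 0.6, -0.5]
grip_width: 0.007
grasp_force: 0.0
time: 8.92
position: [560.2, -268.8, 242.5]
tool_rot: [-0.0, 0.998, 0.058, -0.0]
force: [0.2, 0.6, 0.3]
grip_width: 0.006
grasp_force: 0.0
t8.92 pump xy -45.8 -330.3 tip z 223.5 yaw 0.1155 zaxis [-0.001  0.    -1.   ] F [0.2 0.6 0.3] 0.006329902275025465
```

View pics/top5.png

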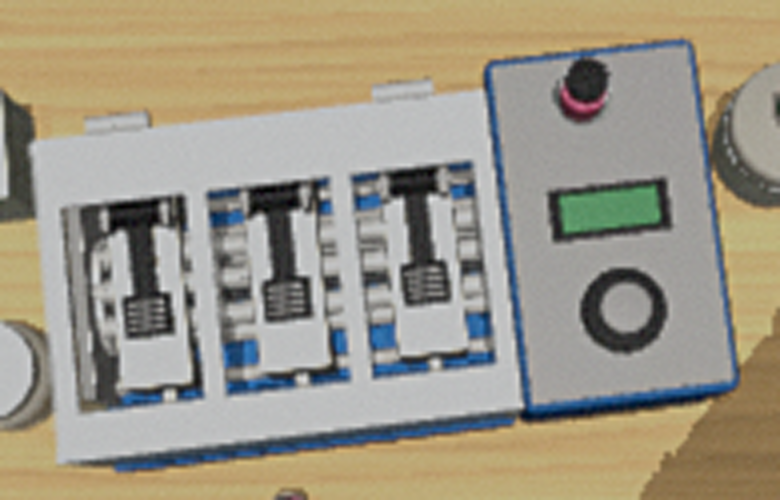

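The left pad is now at (149,315), matching the predicted down position and the other two lanes. The key has been released and nothing else has moved.

```bash
python3 -c "from workcell import *; print(finish_job())"
```

```text
the job is handed in; nothing more can be done
None
```

The left lane's lever is pressed fully down, the start key was then pressed all the way in and released, and the job was handed in at about 9 s with the arm clear and no sign of contact with the guard.

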